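# Find the ballasted beaker by its weight and invert it on the drying peg

### The arm

A 7-joint arm with a two-finger parallel gripper is mounted at the origin on the work surface. World frame = base frame: x ahead of the robot, y to its left, z up, the work surface at z = 0. Lengths are in mm, angles in rad, forces in N, time in s.
With the tool pointing down it reaches from about 425 to 950 mm from the base axis. Payload 4.7 kg.
Tool frame: the origin (TCP) lies at the very end of the fingers, on their centre line; the grasp point (between the pads) lies 19 mm behind it; z points along the fingers, y is the line along which they close (so a half turn about z gives the same grasp; the last joint's range is limited). The gripper opens to 85 mm and grips with 20 to 120 N. Pads are 22 mm wide; open, the fingers measure 114 mm over their backs; the gripper's body (76 mm by 85 mm) begins 54 mm behind the grasp point. The pads swing forward as they close: fully open they stand 13 mm farther back than shut.
Start: joints at [-1.198, 0.469, -0.049, 1.532, 0.024, 1.141, -0.082], TCP at [263.938, 621.277, 231.335] pointing down, gripper open.
Joint ranges: [-2.59, 2.59], [-0.33, 1.99], [-1.39, 1.29], [0.1, 2.45], [-1.04, 4.18], [0.21, 1.99], [-2.66, 2.66]. Speed limits (rad/s): [2.57, 2.57, 3.14, 3.14, 3.14, 3.14, 3.14].

### API

Orientations are given as a unit quaternion [w, x, y, z].
In Python, from cell import readout, optics, job gives the robot as it stands. The module is installed in compiled form; this text tells all that it offers.
- The arm moves only by the tool play_rows, never from a script. Its arguments are lists of equal length, an entry for each row: "travel": the shift along the tool's x, y, z in m, a list of three; "rotation": the turn, a rotation vector about the tool's x, y, z in degrees, a list of three. In form: {"travel": [[tx, ty, tz], ...], "rotation": [[wx, wy, wz], ...]}. A call has exactly 8 rows; each row is the pose to reach, as a shift and turn from the pose commanded when the call began, along the tool's axes at that moment; what a row does not reach only later rows make up. A row lasts 1/8 s, in which the tool goes at most 62.5 mm and 10.7 degrees, less where a joint would pass 70% of its speed; a pose out of reach is approached as far as the arm can. A call with a gripper value outside its range is refused whole. "fingers" is the opening, from 0 (shut) to 1 (fully open), set as the call begins (left out, the last holds). The fingers move at their own pace and stop on an object; the grip force is fixed at half the most. Time passes only in rows, so rows that repeat a pose let the fingers close, or fill a call up. It gives the time, the measured TCP pose, the force, the opening and the grip force at its end, in the units of the state.
- readout.get_state(): the state, without advancing time (a new reading comes with each control period).
- optics.camera(name): name is "scene" or "side" or "wrist"; returns a dict with "image" (420x560x3 uint8, blue, green, red), "z_map" (420x560 float32, mm along the optical axis (not along the pixel's ray), 0 where there is no reading), "vfov" (degrees; the focal length in pixels is half the picture's height over the tangent of half this angle, whatever the lens; pixels are square), "cx", "cy" (the principal point, pixels), "k1" (the pictures are not rectified: a ray, as slopes to the right and down, at radius r is drawn at 1 + k1 r^2 times it, then the intrinsics apply), "cam_to_world" (4x4, takes a point from camera to world coordinates); the wrist camera has in their place "tool_from_camera" (4x4, takes a point from camera to tool coordinates, whose origin is the TCP and whose axes are the flange's). Camera axes: x right, y up, looking along -z (the intrinsics and any distortion apply to the point x, -y, -z); pixel columns grow to the right and rows downward; lengths in mm; the calibration is good to about 2 mm. A picture is of the moment at which its call begins: read the wrist's pose just before it.
- job.sign_off(): hands the job in; it is judged then, once.
The state is a dict: "clock": time; "q": joint angles; "dq": joint speeds; "joint_torque": joint torques, N m; "tcp_pos": TCP position; "orientation": TCP orientation; "wrist_force": force on the tool from outside, world axes, zero at the start; "moment": the same for the moment, N m; "gripper_width": finger opening in mm; "grasp_force": force on a finger pad.
Only numpy, scipy, OpenCV 4.12 (cv2) and the standard library are available. Lean on these libraries where they do the work, as an engineer would, in place of code of your own. Each camera call takes 0.05 s, during which the arm holds its last target. There are 200 camera calls.

### The job

Three look-alike steel beakers lie in the sloping draining rack; one of them has ballast sealed in its double base and weighs about twice as much as the others. Find it by feeling its weight, and gently set it upside down over the upright peg of the drying stand, its rim flat on the stand. Leave the two lighter beakers lying in their own cradles as they were, and do not disturb the other things on the bench.

Things in the scene. Friction and masses are not known exactly. Their poses are not given: they have to be found in the camera images.
- beaker0: Plain steel beaker: round straight tube, 58 mm outside diameter, 130 mm long, wall 4 mm, closed double base: the last 60 mm at the base end is a sealed chamber, the open cup is 70 mm deep, 50 mm wide inside. Origin: centre of the underside of its base; +z along its axis to the open mouth. Weighs about 165 g (145 to 190), but about 350 g (325 to 375) if it is the ballasted one: any of the three may be.
- beaker1: Second beaker, like beaker0 in all but perhaps weight. At the start each beaker lies in a cradle of the rack, base up and towards the robot, mouth down and away, its axis 40 degrees below the horizontal (50 from vertical).
- beaker2: Third beaker, likewise. The ballast is a ball with 3 mm of play inside the base end, centred 30 mm from the underside; a beaker balances well when gripped across its diameter 30 to 40 mm from the underside.
- beaker0_mouth (a point): Centre of the mouth of beaker0, in the plane of the rim, 130 mm from the underside along its axis; same axes as the beaker.
- beaker1_mouth (a point): Centre of the mouth of beaker1, likewise.
- beaker2_mouth (a point): Centre of the mouth of beaker2, likewise.
- rack: Fixed draining rack, 336 mm wide along its y, 140 mm high. V cradles at y = -112, 0, 112 mm slope 40 degrees down to its +x, each with a low lip that stops the rim; they hold only the underside of a beaker, its sides are free for fingers (54 mm between beakers). Origin on the bench under its middle, z up, +x away from the robot. A lying beaker's underside centre is at x = -50, z = 144 mm.
- stand: Fixed white drying stand: a square plate 140 x 140 x 20 mm with one upright round-tipped peg, 32 mm in diameter and 60 mm high above the plate, in its middle. Origin: centre of the plate's underside, on the bench, z up.
- stand_seat (a point): Point on the peg's axis in the upper face of the stand's plate (20 mm above the bench), where the centre of the beaker's mouth ends up; the tip of the peg is 60 mm above it.
- jar: Bystander: amber jar with a white cap, 60 mm in diameter, 85 mm high, beyond the stand; origin at the centre of its underside.
- reagent: Bystander: amber bottle, 70 mm in diameter, 160 mm high, beyond the rack; origin at the centre of its underside.
- tipbox: Bystander: grey box 85 x 120 x 50 mm, beyond the rack; origin at the centre of its underside.
- spatula: Bystander: spatula 180 mm long lying flat on the bench on the robot's side of the stand; origin under its middle.
- wash: Bystander: white plastic bottle, 64 mm in diameter, 150 mm high, in the middle beyond rack and stand; origin at the centre of its underside.
- dish: Bystander: white bowl 90 mm wide, 35 mm high, near the robot; origin at the centre of its underside.
- tin: Bystander: metal can, 72 mm in diameter, 100 mm high, near the robot; origin at the centre of its underside.
There are look-alikes about, which are no part of the job. What is shaped like the beaker2 but red is not meant. Leave any blue look-alike of the stand alone.

How it is judged (in metres and radians):
At the end, for the whole second after the job is handed in: The ballasted beaker stands mouth down (within 5 degrees) over the peg, mouth centre within 13 mm of the peg's axis, rim on the plate, more than 2.5 N of weight on the stand; the other two rest within 20 mm of where they lay, at both ends (((horizontal distance between beaker0_mouth and stand_seat below 0.013 m and distance between beaker0_mouth and stand_seat below 0.015 m and angle between beaker0's own z axis and vertical above 3.05 rad and contact force between beaker0 and stand above 2.5 N and linear speed of each of beaker0, beaker1, beaker2 below 0.02 m/s and distance of each of beaker1, beaker1_mouth, beaker2, beaker2_mouth from where it was at the start of the episode below 0.02 m) or (horizontal distance between beaker1_mouth and stand_seat below 0.013 m and distance between beaker1_mouth and stand_seat below 0.015 m and angle between beaker1's own z axis and vertical above 3.05 rad and contact force between beaker1 and stand above 2.5 N and linear speed of each of beaker1, beaker0, beaker2 below 0.02 m/s and distance of each of beaker0, beaker0_mouth, beaker2, beaker2_mouth from where it was at the start of the episode below 0.02 m) or (horizontal distance between beaker2_mouth and stand_seat below 0.013 m and distance between beaker2_mouth and stand_seat below 0.015 m and angle between beaker2's own z axis and vertical above 3.05 rad and contact force between beaker2 and stand above 2.5 N and linear speed of each of beaker2, beaker0, beaker1 below 0.02 m/s and distance of each of beaker0, beaker0_mouth, beaker1, beaker1_mouth from where it was at the start of the episode below 0.02 m))); the robot touches nothing.
It fails at once if another thing on the bench is pushed more than 40 mm or knocked over (distance of any of jar, reagent, tipbox, spatula, wash, dish, tin from where it was at the start of the episode above 0.04 m or angle between any of jar, reagent, tipbox, wash, dish, tin's own z axis and vertical above 0.5 rad).
It fails at once if the stand is struck hard (more than 45 N) (contact force between stand and anything else above 45 N).
It also fails if it takes over 62 s, if anything falls off the work surface, if the arm or the gripper's body presses on something with over 40 N, if the wrist force passes 120 N, or if a joint passes its speed limit or range.

## Working session

There is one attempt and no reset: what is moved stays moved. The work goes in short steps, Python scripts to look and compute and a tool call to move; the robot and the scene stay as the last step left them, time stands still between calls to the robot, and variables do not carry over. Pictures are saved under pics/ and viewed, at most 10 in all, crops included, and the job is handed in when it is done.

Besides the shell and the picture viewer there is one more tool, called after ">>>" by a JSON object that holds its "op" and its "data", one argument or row to a line. play_rows: Moves the arm, as the interface text tells. Its arguments: {"type":"object","properties":{"travel":{"type":"array"},"rotation":{"type":"array"},"fingers":{"type":"number"}},"required":["travel","rotation"]}

```bash
mkdir -p pics
cat > h.py <<'E'
import numpy as np, cv2
from cell import readout, optics, job
from scipy.spatial.transform import Rotation as R
def st():
    s=readout.get_state(); q=s['orientation']; return s, np.array(s['tcp_pos']), R.from_quat([q[1],q[2],q[3],q[0]])
def cam(n):
    s,p,r=st(); c=optics.camera(n)
    if n=='wrist':
        T=np.eye(4);T[:3,:3]=r.as_matrix();T[:3,3]=p; c['T']=T@np.array(c['tool_from_camera'])
    else: c['T']=np.array(c['cam_to_world'])
    h=c['image'].shape[0]; c['f']=h/2/np.tan(np.radians(c['vfov'])/2); return c
def slopes(c,u,v):
    a=np.stack([(np.asarray(u,float)-c['cx'])/c['f'],(np.asarray(v,float)-c['cy'])/c['f']],-1)
    b=a.copy()
    for _ in range(30): b=a/(1+c['k1']*(b**2).sum(-1,keepdims=True))
    return b
def ray(c,u,v):
    b=slopes(c,u,v); d=np.stack([b[...,0],-b[...,1],-np.ones(b.shape[:-1])],-1)
    return c['T'][:3,3], d@c['T'][:3,:3].T
def plane(c,u,v,z):
    o,d=ray(c,u,v); return o+d*((z-o[2])/d[...,2])[...,None]
def cloud(c):
    v,u=np.mgrid[0:420,0:560]; o,d=ray(c,u,v); return o+d*c['z_map'][...,None]
E
python3 - <<'E'
from h import *
import pickle
s,p,r=st(); print(s); print(r.as_matrix().round(3))
for n in('scene','side','wrist'):
    c=cam(n); cv2.imwrite(f'pics/{n}0.png',c['image']); pickle.dump(c,open(n+'0.pkl','wb')); print(n,c['f'],c['cx'],c['cy'],c['k1'],c['T'].round(3).tolist())
a=[cv2.imread(f'pics/{n}0.png') for n in('scene','side')]
E
```

```text
{'clock': 0.0, 'q': array([-1.19789856,  0.46948335, -0.04856374,  1.53369488,  0.02411461,
        1.14099373, -0.0822988 ]), 'dq': array([ 7.87929113e-04,  9.38677584e-05,  1.88994573e-03,  3.25737939e-04,
       -3.03061873e-04,  1.42083821e-03, -1.63053892e-03]), 'joint_torque': array([ 7.47553131e-04, -5.10316265e+01, -4.62014170e-02, -2.37715316e+01,
        1.07594073e-02,  7.60479597e-03, -2.32958433e-05]), 'tcp_pos': array([263.75775179, 620.70089521, 230.23266338]), 'orientation': array([-1.49492573e-04,  1.99544675e-01,  9.79888223e-01, -9.85398004e-04]), 'wrist_force': array([-0.17555929,  0.01328446,  0.58714452]), 'moment': array([ 0.03930202, -0.01091454, -0.00737792]), 'grasp_force': 0.0, 'gripper_width': 85.28882947146275}
[[-0.92   0.391 -0.001]
 [ 0.391  0.92  -0.002]
 [-0.    -0.002 -1.   ]]
scene 458.9428427988053 284.7351566451052 208.12503801101772 -0.09900094164808391 [[-0.03, -0.817, 0.575, 1240.622], [0.999, -0.031, 0.008, 34.928], [0.012, 0.575, 0.818, 1079.249], [0.0, 0.0, 0.0, 1.0]]
side 408.35892758311866 286.1292579524382 208.97451532486605 0.0053577186036526375 [[0.889, 0.236, -0.392, 111.778], [-0.457, 0.438, -0.774, -820.487], [-0.011, 0.868, 0.497, 671.688], [0.0, 0.0, 0.0, 1.0]]
wrist 304.46740172420385 287.0290392853118 208.9577997177873 -0.057671492111438585 [[0.392, -0.87, -0.301, 185.626], [0.92, 0.369, 0.131, 654.641], [-0.002, -0.328, 0.945, 372.217], [0.0, 0.0, 0.0, 1.0]]
```

View pics/scene0.png

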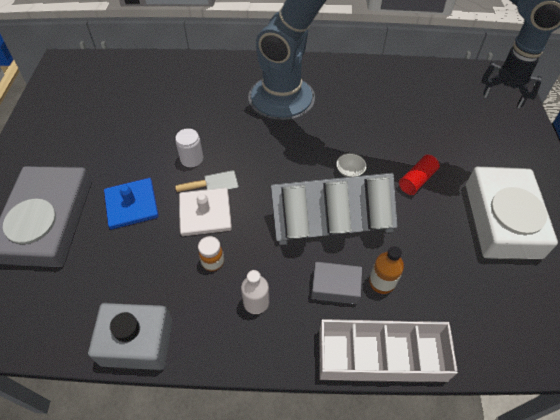

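View pics/side0.png

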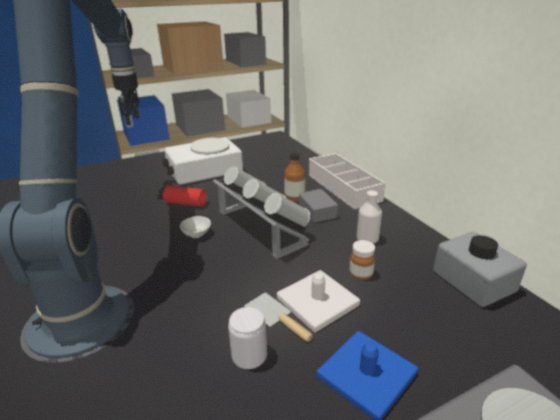

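The scene view shows the three beakers at (296,211), (338,206) and (381,202), and the white stand at (204,210). The look-alikes are a red tube at (420,174) and a blue stand at (130,203). By the description I choose the three steel tubes in the rack and the white stand.

Run:
```python
from h import *
import pickle
from scipy.optimize import least_squares
c=pickle.load(open('scene0.pkl','rb')); P=cloud(c); hsv=cv2.cvtColor(c['image'],cv2.COLOR_BGR2HSV)
# stand
def comp(m,u,v):
    n,l=cv2.connectedComponents(m.astype(np.uint8)); return l==l[v,u]
m=comp((hsv[...,2]>150)&(hsv[...,1]<60),190,222)
q=P[m]; top=(abs(q[:,2]-20)<6); print('stand px',m.sum(),'z med',np.median(q[:,2]))
cnt=max(cv2.findContours(m.astype(np.uint8),0,2)[0],key=cv2.contourArea)
q=q[top][:,:2].astype(np.float32); rc=cv2.minAreaRect(q); print('plate depth',rc)
W=plane(c,cnt[:,0,0],cnt[:,0,1],20.)[:,:2].astype(np.float32); print('plate contour ray',cv2.minAreaRect(W))
pk=(hsv[...,2]>0)&(P[...,2]>45)&(P[...,2]<90)&(np.hypot(P[...,0]-rc[0][0],P[...,1]-rc[0][1])<40)
print('peg pts',pk.sum(),P[pk].mean(0),P[pk].max(0))
for i,(u,v) in enumerate([(296,211),(338,206),(381,202)]):
    print(i,P[v,u].round(1),hsv[v,u],P[v-20,u].round(1),P[v+20,u].round(1))
g=(P[...,2]>75)&(P[...,2]<200); g[:170]=0;g[245:]=0;g[:,:270]=0;g[:,400:]=0
Q=P[g]; print(len(Q))
def pre(x,i):
    x0,y0,a,dz=x; cs,sn=np.cos(a),np.sin(a); yi=(-112,0,112)[i]
    b=np.array([x0-50*cs-yi*sn,y0-50*sn+yi*cs,144+dz]); k=np.radians(40)
    return b,np.array([np.cos(k)*cs,np.cos(k)*sn,-np.sin(k)])
def res(x,full=False):
    D=[];T=[]
    for i in range(3):
        b,d=pre(x,i); w=Q-b; t=w@d; D.append(np.linalg.norm(w-t[:,None]*d,axis=1)-29);T.append(t)
    D=np.array(D);T=np.array(T); j=abs(D).argmin(0); r=D[j,range(len(Q))]; return (r,T[j,range(len(Q))],j) if full else np.clip(r,-15,15)
best=None
for yaw in (-.1,0,.1):
  s=least_squares(res,[P[206,338,0]+0,P[206,338,1],yaw,0],loss='soft_l1',f_scale=2)
  if best is None or s.cost<best.cost: best=s
print(best.x,best.cost); r,t,j=res(best.x,True)
for i in range(3):
    k=(abs(r)<4)&(j==i); b,d=pre(best.x,i); print(i,k.sum(),'base',b.round(1),d.round(3),'t range',np.percentile(t[k],[0,1,2,98,99,100]).round(1),np.median(r[k]))
```

```text
stand px 2404 z med 17.90864026957081
plate depth ((506.9980163574219, -202.96218872070312), (142.34124755859375, 137.929443359375), 10.197245597839355)
plate contour ray ((476.3729553222656, -192.65634155273438), (201.51150512695312, 169.70562744140625), 10.08697509765625)
peg pts 131 [ 513.94535657 -200.90809597   66.99270284] [ 524.59080498 -188.091576     82.74246721]
0 [575.2  54.7 122.6] [ 30   7 182] [536.6  53.  155.6] [618.2  56.2  95.7]
1 [555.6 162.2 122.6] [ 42   7 183] [518.9 159.7 158.8] [595.6 164.2  90.2]
2 [539.1 274.4 123.4] [ 38   6 182] [503.1 270.8 161.2] [580.8 276.3  92.7]
5002
[2.55363561e+02 1.16015559e+02 1.67308793e-01 2.42526037e+02] 43056.9455106146
0 1080 base [224.7  -2.7 386.5] [ 0.755  0.128 -0.643] t range [379.1 379.9 381.1 505.4 507.2 509.2] 0.10662704324879435
1 1095 base [206.1 107.7 386.5] [ 0.755  0.128 -0.643] t range [379.5 380.  381.6 506.7 507.7 509.8] 0.21250767884344413
2 1088 base [187.4 218.1 386.5] [ 0.755  0.128 -0.643] t range [379.5 380.4 381.5 506.9 508.6 510.2] 0.39399674360358716
```

Rack found: beaker length in depth is 128–130 mm, spacing 112 mm, yaw 9.6°. Underside centres are at about (511,46), (493,156) and (474,267), z 144. The stand is at (507,-203), 142×138 mm, which matches the given size. Next I look at it from the wrist on the way to beaker2.

```bash
cat >> h.py <<'E'
YAW=np.radians(9.59); TILT=np.radians(40)
def grot(yaw=YAW,tilt=TILT):
    "tool z along beaker axis, x up/forward"
    z=np.array([np.cos(tilt)*np.cos(yaw),np.cos(tilt)*np.sin(yaw),-np.sin(tilt)])
    y=-np.array([-np.sin(yaw),np.cos(yaw),0]); return R.from_matrix(np.stack([np.cross(y,z),y,z],1))
def rel(pos,rot):
    s,p,r=st(); print('travel m',(r.inv().apply(np.array(pos)-p)/1000).round(4),'rot deg',np.degrees((r.inv()*rot).as_rotvec()).round(2))
E
python3 - <<'E'
from h import *
rel([400,300,300],grot(np.radians(20),np.radians(65)))
rel([400,300,300],grot(np.radians(67),np.radians(90)))
c=cv2.imread('pics/scene0.png')[150:260,160:440]; cv2.imwrite('pics/crop.png',cv2.resize(c,None,fx=2.8,fy=2.8))
E
```

```text
travel m [-0.2508 -0.2421 -0.0691] rot deg [-29.81  11.83 134.29]
travel m [-0.2508 -0.2421 -0.0691] rot deg [-7.000e-02  7.000e-02  8.998e+01]
```

View pics/crop.png

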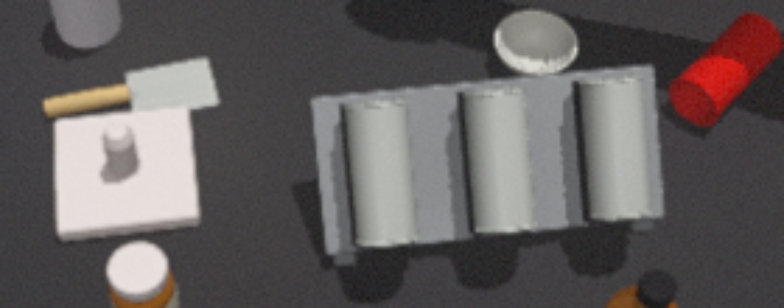

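The crop confirms the choice: three steel tubes, at crop (380,170), (500,160) and (615,150), and the white stand at (125,170).

>>> {"op": "play_rows", "data": {
  "travel": [
    [-0.25,-0.24,-0.07],
    [-0.25,-0.24,-0.07],
    [-0.25,-0.24,-0.07],
    [-0.25,-0.24,-0.07],
    [-0.25,-0.24,-0.07],
    [-0.25,-0.24,-0.07],
    [-0.25,-0.24,-0.07],
    [-0.25,-0.24,-0.07]
  ],
  "rotation": [
    [-29.8,11.8,134.3],
    [-29.8,11.8,134.3],
    [-29.8,11.8,134.3],
    [-29.8,11.8,134.3],
    [-29.8,11.8,134.3],
    [-29.8,11.8,134.3],
    [-29.8,11.8,134.3],
    [-29.8,11.8,134.3]
  ],
  "fingers": 1
}}

```text
clock: 1.15
tcp_pos: [400.4, 301.6, 301.4]
orientation: [-0.028, 0.798, 0.581, 0.156]
wrist_force: [-0.4, -0.2, 0.8]
gripper_width: 85.2
grasp_force: 0.0
```

Run:
```python
from h import *
s,p,r=st(); print(s['q'].round(3),p.round(1)); print(r.as_matrix().round(2))
b=np.array([474.2,266.7,144]); g=grot(); d=g.as_matrix()[:,2]
rel(b-70*d,g)
```

```text
[-0.92  -0.043  0.202  2.054 -0.027  0.812 -1.012] [400.4 301.6 301.4]
[[ 0.28  0.94  0.22]
 [ 0.92 -0.32  0.23]
 [ 0.28  0.14 -0.95]]
travel m [-0.0663  0.0183  0.1014] rot deg [-27.95  25.9   55.68]
```

>>> {"op": "play_rows", "data": {
  "travel": [
    [-0.066,0.018,0.06],
    [-0.066,0.018,0.1],
    [-0.066,0.018,0.1],
    [-0.066,0.018,0.1],
    [-0.066,0.018,0.1],
    [-0.066,0.018,0.1],
    [-0.066,0.018,0.1],
    [-0.066,0.018,0.1]
  ],
  "rotation": [
    [-27.9,25.9,55.7],
    [-27.9,25.9,55.7],
    [-27.9,25.9,55.7],
    [-27.9,25.9,55.7],
    [-27.9,25.9,55.7],
    [-27.9,25.9,55.7],
    [-27.9,25.9,55.7],
    [-27.9,25.9,55.7]
  ]
}}

```text
clock: 2.15
tcp_pos: [419.4, 245.7, 215.4]
orientation: [-0.029, 0.904, 0.285, 0.318]
wrist_force: [0.8, -0.8, 0.1]
gripper_width: 85.2
grasp_force: 0.0
```

Run:
```python
from h import *
import pickle
s,p,r=st(); print(s['q'].round(3),p.round(1),s['wrist_force'].round(2)); print(r.as_matrix().round(3))
c=cam('wrist'); pickle.dump(c,open('w1.pkl','wb')); cv2.imwrite('pics/w1.png',c['image'])
b=np.array([474.2,266.7,144]); g=grot(); d=g.as_matrix()[:,2]
rel(b-70*d,g)
```

```text
[-0.283 -0.029 -0.449  2.391  0.89   0.244 -2.509] [419.4 245.7 215.4] [ 0.78 -0.84  0.1 ]
[[ 0.635  0.534  0.558]
 [ 0.497 -0.836  0.234]
 [ 0.591  0.128 -0.796]]
travel m [-0.0085 -0.0142  0.0255] rot deg [-10.31  11.65  21.57]
```

View pics/w1.png

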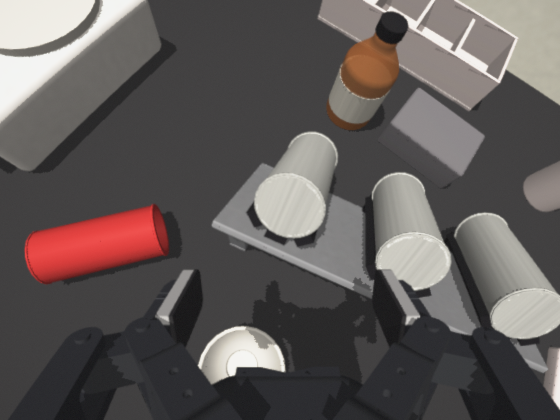

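The wrist view shows beaker2's base disc at (290,205), beaker1's at (412,262) and beaker0's at (522,312). The red decoy is at (97,243), outside the rack. The shallow tool pitch is at the joint limits, so I'll grip 18° steeper than the beaker axis. First I refine the beaker positions from this view.

Run:
```python
from h import *
import pickle
from scipy.optimize import least_squares
c=pickle.load(open('w1.pkl','rb')); P=cloud(c)
B=np.array([[511.5,45.9,144],[492.9,156.3,144],[474.2,266.7,144]]); d=grot().as_matrix()[:,2]; Y=np.array([-np.sin(YAW),np.cos(YAW),0]); N=np.cross(d,Y); 
if N[2]<0:N=-N
Q=P.reshape(-1,3)
for i in range(3):
    w=Q-B[i]; t=w@d; y=w@Y; n=w@N
    face=(abs(t)<8)&(np.hypot(y,n)<22); print(i,'face',face.sum(),'dt',np.median(t[face]).round(2))
    k=(t>10)&(t<120)&(np.hypot(y,n)<45)&(n>2)
    f=lambda x:np.hypot(y[k]-x[0]-x[2]*(t[k]-60),n[k]-x[1]-x[3]*(t[k]-60))-29
    s=least_squares(f,[0,0,0,0],loss='soft_l1',f_scale=1.5); print('  n',k.sum(),'dy,dn at t=60',s.x[:2].round(2),'slopes deg',np.degrees(s.x[2:]).round(2),np.median(abs(s.fun)).round(2))
g=grot(YAW,np.radians(58)); tz=g.as_matrix()[:,2]
rel(B[2]+37*d+(19-75)*tz,g); print(tz)
```

```text
0 face 1620 dt -0.58
  n 3261 dy,dn at t=60 [ 1.81 -1.23] slopes deg [-0.15 -0.13] 0.37
1 face 1828 dt -0.29
  n 2591 dy,dn at t=60 [ 1.84 -1.11] slopes deg [-0.43 -0.48] 0.26
2 face 1950 dt 0.35
  n 2029 dy,dn at t=60 [ 2.13 -1.2 ] slopes deg [-0.11 -0.24] 0.23
travel m [0.016  0.0031 0.0734] rot deg [-6.8  -6.09 22.89]
[ 0.52251371  0.08828278 -0.8480481 ]
```

>>> {"op": "play_rows", "data": {
  "travel": [
    [0.005,0.0,0.0],
    [0.01,0.0,0.0],
    [0.016,0.002,0.01],
    [0.016,0.002,0.025],
    [0.016,0.002,0.04],
    [0.016,0.002,0.055],
    [0.016,0.002,0.073],
    [0.016,0.002,0.073]
  ],
  "rotation": [
    [-2.3,-2.0,7.6],
    [-4.5,-4.1,15.3],
    [-6.8,-6.1,22.9],
    [-6.8,-6.1,22.9],
    [-6.8,-6.1,22.9],
    [-6.8,-6.1,22.9],
    [-6.8,-6.1,22.9],
    [-6.8,-6.1,22.9]
  ]
}}

```text
clock: 3.2
tcp_pos: [471.9, 269.7, 167.1]
orientation: [-0.022, 0.958, 0.083, 0.275]
wrist_force: [-0.5, -0.2, -0.5]
gripper_width: 85.2
grasp_force: 0.0
```

```bash
cat >> h.py <<'E'
Yv=np.array([-np.sin(YAW),np.cos(YAW),0])
B=np.array([[511.5,45.9,143.],[492.9,156.3,143.],[474.2,266.7,143.]])+1.5*Yv
dax=grot().as_matrix()[:,2]; G=grot(YAW,np.radians(58)); tz=G.as_matrix()[:,2]
def grasp(i,back): return B[i]+37*dax+(19-back)*tz
E
python3 - <<'E'
from h import *
s,p,r=st(); print(s['q'].round(3),p.round(1),s['wrist_force'].round(2))
rel(grasp(2,75),G); rel(grasp(2,0),G)
E
```

```text
[-1.47   0.205  0.803  2.308  0.58   0.243 -2.646] [471.9 269.7 167.1] [-0.53 -0.19 -0.45]
travel m [0.0002 0.0018 0.0005] rot deg [ 0.01 -0.01  0.32]
travel m [0.0002 0.0018 0.0755] rot deg [ 0.01 -0.01  0.32]
```

>>> {"op": "play_rows", "data": {
  "travel": [
    [0,0.002,0.01],
    [0,0.002,0.022],
    [0,0.002,0.034],
    [0,0.002,0.046],
    [0,0.002,0.058],
    [0,0.002,0.068],
    [0,0.002,0.0755],
    [0,0.002,0.0755]
  ],
  "rotation": [
    [0,0,0.3],
    [0,0,0.3],
    [0,0,0.3],
    [0,0,0.3],
    [0,0,0.3],
    [0,0,0.3],
    [0,0,0.3],
    [0,0,0.3]
  ]
}}

```text
clock: 4.2
tcp_pos: [516.2, 279.2, 125.2]
orientation: [-0.015, 0.963, 0.08, 0.257]
wrist_force: [-1.2, 0.3, 0.0]
gripper_width: 85.3
grasp_force: 0.0
```

Run:
```python
from h import *
s,p,r=st(); print(s['q'].round(3),p.round(1),s['wrist_force'].round(2),s['moment'].round(2))
rel(grasp(2,0),G)
c=cam('wrist'); cv2.imwrite('pics/w2.png',c['image'])
```

```text
[-1.087  0.327  0.453  2.219  0.606  0.212 -2.66 ] [516.2 279.2 125.2] [-1.19  0.28  0.02] [-0.07  0.5  -0.01]
travel m [-0.0154  0.0036  0.0167] rot deg [0.72 2.16 0.12]
```

View pics/w2.png

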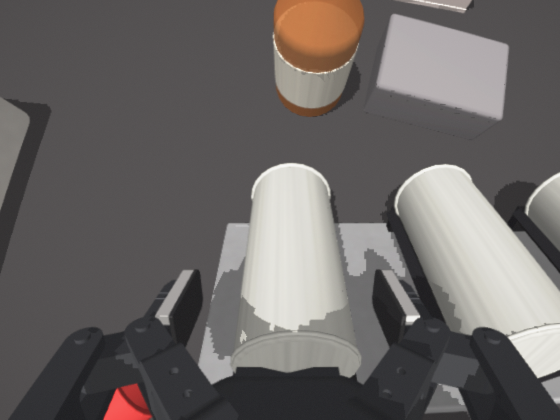

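Fingers straddle beaker2 (centre at (292,270)), but joints 6 and 7 are at their limits for this yaw. Beakers 1 and 0 are better aligned with the arm, so I back out and start with beaker1, a little steeper.

```bash
cat >> h.py <<'E'
G=grot(YAW,np.radians(66)); tz=G.as_matrix()[:,2]
def grasp(i,back,a=35): return B[i]+a*dax+(19-back)*tz
E
python3 - <<'E'
from h import *
s,p,r=st()
rel(grasp(1,110),G); rel(grasp(1,75),G); print(grasp(1,75),grasp(1,0))
E
```

```text
travel m [-0.0075  0.1169 -0.0931] rot deg [ 0.72 -5.83  0.07]
travel m [-0.0111  0.1165 -0.0583] rot deg [ 0.72 -5.83  0.07]
[496.62802964 158.45113916 171.66097929] [526.70697095 163.53321149 103.14506997]
```

>>> {"op": "play_rows", "data": {
  "travel": [
    [0,0,-0.04],
    [0,0,-0.08],
    [0,0.01,-0.11],
    [-0.002,0.05,-0.11],
    [-0.005,0.085,-0.1],
    [-0.0075,0.117,-0.093],
    [-0.0075,0.117,-0.093],
    [-0.011,0.1165,-0.075]
  ],
  "rotation": [
    [0,0,0],
    [0,0,0],
    [0,0,0],
    [0.2,-2,0],
    [0.5,-4,0],
    [0.7,-5.8,0],
    [0.7,-5.8,0],
    [0.7,-5.8,0]
  ]
}}

```text
clock: 5.25
tcp_pos: [489.0, 158.2, 187.3]
orientation: [-0.019, 0.974, 0.082, 0.209]
wrist_force: [0.2, 1.1, -0.3]
gripper_width: 85.3
grasp_force: 0.0
```

Run:
```python
from h import *
s,p,r=st(); print(s['q'].round(3),p.round(1),s['wrist_force'].round(2))
rel(grasp(1,0),G)
```

```text
[-0.96   0.084  0.529  2.267  0.171  0.399 -1.986] [489.  158.2 187.3] [ 0.25  1.1  -0.32]
travel m [0.0002 0.0013 0.0924] rot deg [-0.15 -0.21  0.03]
```

Comfortable now. Descending onto beaker1.

>>> {"op": "play_rows", "data": {
  "travel": [
    [0,0.0013,0.016],
    [0,0.0013,0.032],
    [0,0.0013,0.048],
    [0,0.0013,0.062],
    [0,0.0013,0.074],
    [0,0.0013,0.084],
    [0,0.0013,0.0924],
    [0,0.0013,0.0924]
  ],
  "rotation": [
    [0,0,0],
    [0,0,0],
    [0,0,0],
    [0,0,0],
    [0,0,0],
    [0,0,0],
    [0,0,0],
    [0,0,0]
  ]
}}

```text
clock: 6.25
tcp_pos: [525.8, 162.5, 101.2]
orientation: [-0.018, 0.975, 0.082, 0.207]
wrist_force: [1.0, -0.1, -0.1]
gripper_width: 85.1
grasp_force: 0.0
```

Run:
```python
from h import *
s,p,r=st(); print(s['q'].round(3),p.round(1),s['wrist_force'].round(2),s['moment'].round(2),s['joint_torque'].round(2))
rel(grasp(1,0),G)
```

```text
[-0.461  0.299  0.029  2.249  0.484  0.212 -2.292] [525.8 162.5 101.2] [ 0.95 -0.11 -0.08] [-0.14  0.43 -0.  ] [ -2.13 -33.66   1.25 -15.97  -0.24  -1.02   0.39]
travel m [ 0.0017 -0.0008 -0.0013] rot deg [-0.07 -0.01  0.05]
```

>>> {"op": "play_rows", "data": {
  "travel": [
    [0.001,0,-0.001],
    [0.001,0,-0.001],
    [0.001,0,-0.001],
    [0.001,0,-0.001],
    [0.001,0,-0.001],
    [0.001,0,-0.001],
    [0.001,0,-0.001],
    [0.001,0,-0.001]
  ],
  "rotation": [
    [0,0,0],
    [0,0,0],
    [0,0,0],
    [0,0,0],
    [0,0,0],
    [0,0,0],
    [0,0,0],
    [0,0,0]
  ],
  "fingers": 0
}}

```text
clock: 7.25
tcp_pos: [526.5, 163.6, 103.9]
orientation: [-0.018, 0.974, 0.083, 0.208]
wrist_force: [-3.2, 1.8, 6.0]
gripper_width: 57.6
grasp_force: 63.1
```

Run:
```python
from h import *
s,p,r=st(); print(s['q'].round(3),p.round(1),s['wrist_force'].round(2),s['moment'].round(2),s['joint_torque'].round(2))
print(r.inv().apply([0,0,.02]).round(4))
```

```text
[-0.464  0.295  0.031  2.246  0.475  0.216 -2.283] [526.5 163.6 103.9] [-3.17  1.81  5.96] [0.22 0.57 0.05] [  1.34 -30.64   1.93 -15.53   0.35  -0.81   0.06]
[ 0.0082 -0.     -0.0183]
```

Gripped. Lift 20 mm straight up to weigh.

>>> {"op": "play_rows", "data": {
  "travel": [
    [0.002,0,-0.0045],
    [0.004,0,-0.009],
    [0.006,0,-0.0135],
    [0.008,0,-0.018],
    [0.008,0,-0.018],
    [0.008,0,-0.018],
    [0.008,0,-0.018],
    [0.008,0,-0.018]
  ],
  "rotation": [
    [0,0,0],
    [0,0,0],
    [0,0,0],
    [0,0,0],
    [0,0,0],
    [0,0,0],
    [0,0,0],
    [0,0,0]
  ]
}}

```text
clock: 8.25
tcp_pos: [526.2, 162.3, 122.7]
orientation: [-0.017, 0.975, 0.082, 0.207]
wrist_force: [-0.7, 0.3, -3.4]
gripper_width: 58.0
grasp_force: 64.6
```

Run:
```python
from h import *
for _ in range(8):
    s,p,r=st(); print(p.round(1),s['wrist_force'].round(2),s['moment'].round(3),s['joint_torque'].round(2)); optics.camera('side')
print(s['grasp_force'])
```

```text
[526.2 162.3 122.7] [-0.75  0.28 -3.39] [-0.126  0.658 -0.05 ] [ 2.000e-02 -3.449e+01  3.300e-01 -1.847e+01  2.900e-01 -1.340e+00
  0.000e+00]
[526.2 162.3 122.7] [ 0.31 -0.02 -3.2 ] [-0.134  0.727  0.045] [ 1.000e-02 -3.448e+01  3.300e-01 -1.847e+01  2.900e-01 -1.340e+00
  0.000e+00]
[526.3 162.3 122.7] [ 0.09  0.4  -3.45] [-0.105  0.659 -0.005] [ 1.000e-02 -3.447e+01  3.300e-01 -1.847e+01  2.900e-01 -1.340e+00
  0.000e+00]
[526.3 162.4 122.8] [ 0.01  0.57 -3.77] [-0.116  0.718 -0.036] [  0.   -34.46   0.33 -18.48   0.29  -1.34   0.  ]
[526.3 162.4 122.8] [-0.71 -0.   -3.45] [-0.161  0.727 -0.025] [ -0.   -34.46   0.33 -18.48   0.29  -1.34   0.  ]
[526.3 162.4 122.8] [-0.6   0.32 -3.  ] [-0.131  0.713  0.013] [ -0.   -34.46   0.33 -18.48   0.29  -1.34   0.  ]
[526.3 162.4 122.8] [ 1.1  -0.16 -3.96] [-0.099  0.731 -0.011] [ -0.   -34.45   0.32 -18.48   0.29  -1.34   0.  ]
[526.3 162.3 122.8] [-0.03 -0.29 -3.5 ] [-0.113  0.717  0.012] [ -0.   -34.45   0.32 -18.48   0.29  -1.34   0.  ]
64.61035966873169
```

Steady at −3.47 N against about 0 unloaded, so beaker1 weighs about 350 g and is the ballasted one. Raise it straight up first.

```bash
cat >> h.py <<'E'
_q=R.from_quat([0.974,0.083,0.208,-0.018]); _p=np.array([526.5,163.6,103.9])
ax_t=_q.inv().apply(dax); m_t=_q.inv().apply(B[1]+130*dax-_p)   # beaker axis, mouth in tool frame
SEAT=np.array([507.,-202.,20.])
def place(h,yaw):
    "tool pose with mouth h above the seat, beaker vertical"
    a=np.arctan2(ax_t[0],ax_t[2]); g=grot(np.radians(yaw),np.pi/2-0+0)
    r=g*R.from_rotvec([0,-a,0]); 
    return SEAT+[0,0,h]-r.apply(m_t), r
E
python3 - <<'E'
from h import *
s,p,r=st(); print(ax_t.round(3),m_t.round(1),'up.1',r.inv().apply([0,0,.1]).round(4))
pos,rr=place(120,-22); print(pos,rr.apply(ax_t),rr.as_matrix().round(2));
E
```

```text
[0.437 0.002 0.9  ] [41.4  0.3 67.2] up.1 [ 0.0407  0.     -0.0913]
[ 499.81269807 -198.76814386  218.55547231] [-9.20611380e-04 -2.27859312e-03 -9.99996980e-01] [[ 0.83 -0.37 -0.4 ]
 [-0.34 -0.93  0.16]
 [-0.44  0.   -0.9 ]]
```

>>> {"op": "play_rows", "data": {
  "travel": [
    [0.004,0,-0.009],
    [0.01,0,-0.023],
    [0.018,0,-0.04],
    [0.026,0,-0.058],
    [0.034,0,-0.077],
    [0.041,0,-0.093],
    [0.046,0,-0.104],
    [0.049,0,-0.11]
  ],
  "rotation": [
    [0,0,0],
    [0,0,0],
    [0,0,0],
    [0,0,0],
    [0,0,0],
    [0,0,0],
    [0,0,0],
    [0,0,0]
  ]
}}

```text
clock: 9.65
tcp_pos: [526.3, 162.4, 244.2]
orientation: [-0.018, 0.975, 0.082, 0.208]
wrist_force: [0.1, -0.1, -2.7]
gripper_width: 58.1
grasp_force: 64.9
```

Run:
```python
from h import *
s,p,r=st(); print(s['q'].round(3),p,s['wrist_force'])
pos,rr=place(120,-22); pos1=np.array([515,-20,235]); rel(pos1,rr); rel(pos,rr)
pos1=np.array([515,90,260]); rel(pos1,rr)
```

```text
[-0.311  0.082 -0.132  2.097  0.226  0.568 -2.01 ] [526.32498464 162.36545155 244.17438844] [ 0.11779625 -0.07552185 -2.65188841]
travel m [-0.0418  0.1779 -0.0087] rot deg [  0.51 -48.66  32.64]
travel m [-0.0895  0.3516 -0.012 ] rot deg [  0.51 -48.66  32.64]
travel m [-0.0148  0.0694 -0.024 ] rot deg [  0.51 -48.66  32.64]
```

>>> {"op": "play_rows", "data": {
  "travel": [
    [0.005,0.005,-0.012],
    [0.008,0.02,-0.03],
    [0.006,0.04,-0.045],
    [0.0,0.068,-0.055],
    [-0.006,0.098,-0.055],
    [-0.012,0.128,-0.055],
    [-0.017,0.155,-0.055],
    [-0.022,0.178,-0.055]
  ],
  "rotation": [
    [0,-3,2],
    [0,-8,5],
    [0,-14,9],
    [0,-20,13],
    [0,-26,17],
    [0.3,-31,21],
    [0.3,-36,24],
    [0.3,-40,27]
  ]
}}

```text
clock: 10.65
tcp_pos: [514.9, -21.5, 284.0]
orientation: [-0.038, 0.978, -0.142, -0.146]
wrist_force: [0.2, 0.1, -3.7]
gripper_width: 57.9
grasp_force: 64.9
```

Run:
```python
from h import *
s,p,r=st(); print(s['q'].round(3),p,s['wrist_force'],s['gripper_width'])
pos,rr=place(120,-22); rel(pos,rr)
```

```text
[-0.025  0.316  0.064  1.671 -0.126  1.44  -1.787] [514.86139697 -21.50621177 283.96055041] [ 0.21789263  0.12680598 -3.72462762] 57.85226902356616
travel m [0.053  0.1761 0.0461] rot deg [ 0.15 -8.57  5.48]
```

>>> {"op": "play_rows", "data": {
  "travel": [
    [0.004,0.015,0.0],
    [0.012,0.045,0.0],
    [0.022,0.08,0.0],
    [0.032,0.11,0.005],
    [0.042,0.14,0.018],
    [0.049,0.163,0.032],
    [0.053,0.176,0.046],
    [0.053,0.176,0.046]
  ],
  "rotation": [
    [0,-1.5,1],
    [0,-3,2],
    [0,-5,3],
    [0,-7,4],
    [0,-8.6,5.5],
    [0.1,-8.6,5.5],
    [0.1,-8.6,5.5],
    [0.1,-8.6,5.5]
  ]
}}

```text
clock: 11.65
tcp_pos: [498.5, -197.4, 218.1]
orientation: [-0.043, 0.957, -0.185, -0.221]
wrist_force: [0.6, 0.9, -2.9]
gripper_width: 57.5
grasp_force: 65.0
```

Run:
```python
from h import *
import pickle
s,p,r=st(); print(s['q'].round(3),p,s['wrist_force'],s['gripper_width'])
pos,rr=place(120,-22); rel(pos,rr); print('mouth pred',p+r.apply(m_t),'axis',r.apply(ax_t))
I=[]
for n in('scene','side','wrist'):
    c=cam(n); pickle.dump(c,open(n+'3.pkl','wb')); I.append(c['image'])
cv2.imwrite('pics/p3.png',np.hstack([cv2.resize(I[0][80:300,100:320],(400,400)),cv2.resize(I[1][150:400,190:440],(400,400))]))
cv2.imwrite('pics/w3.png',I[2])
```

```text
[ 0.2    0.498  0.166  1.602 -0.087  1.502 -1.564] [ 498.54318669 -197.36060651  218.09380091] [ 0.58407921  0.92736837 -2.89716867] 57.5261720799978
travel m [ 0.0013  0.0008 -0.0012] rot deg [0.03 0.09 0.06]
mouth pred [ 505.61781631 -200.53624325  139.52580883] axis [-0.00240123 -0.00167359 -0.99999572]
```

View pics/p3.png

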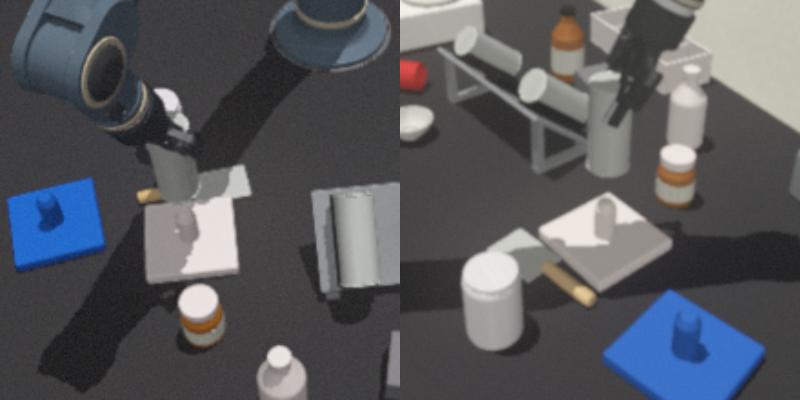

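View pics/w3.png

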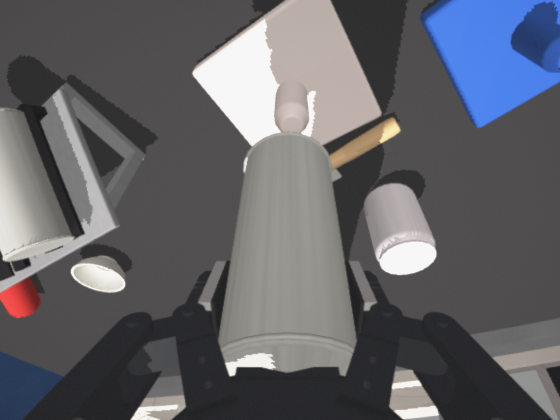

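The beaker hangs upright over the stand, about 120 mm up. In the wrist view the peg is at (292,105), just beyond the rim at (288,140). Now I measure the beaker axis and the peg axis in each view.

Run:
```python
from h import *
import pickle
from scipy.optimize import least_squares
for n in('scene0','scene3','side3','side0','wrist3'):
    c=pickle.load(open(n+'.pkl','rb')); Q=cloud(c).reshape(-1,3)
    def fit(r,z0,z1,near,rad,sl):
        k=(Q[:,2]>z0)&(Q[:,2]<z1)&(np.hypot(*(Q[:,:2]-near).T)<rad); q=Q[k]
        if k.sum()<30: return k.sum()
        zm=(z0+z1)/2
        f=lambda x:np.hypot(q[:,0]-x[0]-sl*x[2]*(q[:,2]-zm),q[:,1]-x[1]-sl*x[3]*(q[:,2]-zm))-r
        s=least_squares(f,[*near,0,0],loss='soft_l1',f_scale=1); x=s.x; 
        out=[k.sum(),x[:2].round(1),np.median(abs(s.fun)).round(2)]
        if sl: out+=['tilt deg',np.degrees(x[2:]).round(2),'at z140',(x[:2]+x[2:]*(140-zm)).round(1)]
        return out
    print(n,'peg',fit(16,26,62,[507,-203],28,0))
    if n[-1]=='3': 
        print('  beaker',fit(29,146,200,[505.6,-200.5],42,1))
        k=(np.hypot(*(Q[:,:2]-[505,-201]).T)<36)&(Q[:,2]>100)&(Q[:,2]<200); print('  low z',np.percentile(Q[k,2],[0,.5,1,2]).round(1))
    k=(abs(Q[:,2]-20)<5)&(np.hypot(*(Q[:,:2]-[507,-203]).T)<104); print('  plate z',np.median(Q[k,2]).round(1),cv2.minAreaRect(Q[k][:,:2].astype(np.float32)))
```

```text
scene0 peg [np.int64(82), array([ 505.9, -203.8]), np.float64(0.76)]
  plate z 18.7 ((492.448974609375, -205.5792236328125), (177.56300354003906, 137.929443359375), 10.197243690490723)
scene3 peg [np.int64(83), array([ 505.3, -203.6]), np.float64(1.0)]
  beaker [np.int64(293), array([ 507.2, -201.5]), np.float64(0.8), 'tilt deg', array([0.76, 1.75]), 'at z140', array([ 506.7, -202.6])]
  low z [136.9 138.5 139.3 139.6]
  plate z 18.7 ((497.09515380859375, -203.89901733398438), (165.22817993164062, 137.60177612304688), 9.295212745666504)
side3 peg [np.int64(160), array([ 505.8, -201.2]), np.float64(0.68)]
  beaker [np.int64(556), array([ 508.4, -199.1]), np.float64(0.62), 'tilt deg', array([0.23, 0.14]), 'at z140', array([ 508.3, -199.1])]
  low z [141.4 142.2 142.5 143.4]
  plate z 19.1 ((489.53631591796875, -205.87356567382812), (171.1879119873047, 140.98939514160156), 9.63198471069336)
side0 peg [np.int64(161), array([ 506. , -201.3]), np.float64(0.69)]
  plate z 19.1 ((489.7342529296875, -205.64474487304688), (171.62838745117188, 141.69932556152344), 9.961235046386719)
wrist3 peg [np.int64(522), array([ 504.4, -201.4]), np.float64(0.26)]
  beaker [np.int64(4957), array([ 507.6, -198.8]), np.float64(0.26), 'tilt deg', array([ 0.71, -0.39]), 'at z140', array([ 507.2, -198.6])]
  low z [141.  142.6 142.9 143.4]
  plate z 19.3 ((489.251708984375, -204.5084228515625), (172.41476440429688, 139.21253967285156), 10.074477195739746)
```

All three views agree: verticality is under 1°, and the beaker needs a (−2.5, −2.2) mm shift to sit on the peg axis. The rim is about 122 mm above the plate.

Run:
```python
from h import *
s,p,r=st()
for w in([-2.5,-2.2,0],[-2.5,-2.2,-100],[-2.5,-2.2,-105]): print((r.inv().apply(w)/1000).round(4))
```

```text
[-0.0014  0.003   0.0007]
[0.0421 0.0031 0.0907]
[0.0443 0.0031 0.0952]
```

>>> {"op": "play_rows", "data": {
  "travel": [
    [-0.0014,0.003,0.0007],
    [0.0029,0.003,0.0097],
    [0.0095,0.003,0.023],
    [0.0182,0.003,0.041],
    [0.0269,0.003,0.059],
    [0.0345,0.003,0.075],
    [0.0399,0.003,0.086],
    [0.0421,0.003,0.0907]
  ],
  "rotation": [
    [0,0,0],
    [0,0,0],
    [0,0,0],
    [0,0,0],
    [0,0,0],
    [0,0,0],
    [0,0,0],
    [0,0,0]
  ]
}}

```text
clock: 12.8
tcp_pos: [496.7, -199.6, 118.2]
orientation: [-0.042, 0.957, -0.185, -0.22]
wrist_force: [-0.8, -0.2, -2.5]
gripper_width: 57.5
grasp_force: 65.0
```

Run:
```python
from h import *
s,p,r=st(); print(p,s['wrist_force'].round(2),'mouth',p+r.apply(m_t)); c=cam('side'); Q=cloud(c).reshape(-1,3)
k=(np.hypot(*(Q[:,:2]-[505,-201]).T)<31)&(np.hypot(*(Q[:,:2]-[505,-201]).T)>24)&(Q[:,2]>25)&(Q[:,2]<200); print(np.percentile(Q[k,2],[0,.5,1,2,5]).round(1))
print(r.inv().apply([0,0,-.01]))
```

```text
[ 496.7163241  -199.56914205  118.2021127 ] [-0.76 -0.2  -2.52] mouth [ 503.87595825 -202.80173681   39.64414428]
[40.5 42.5 43.1 44.  47.6]
[ 4.36913745e-03 -3.33409558e-06  8.99503346e-03]
```

>>> {"op": "play_rows", "data": {
  "travel": [
    [0.0013,0,0.0027],
    [0.0026,0,0.0054],
    [0.0039,0,0.0081],
    [0.0052,0,0.0108],
    [0.0061,0,0.0126],
    [0.007,0,0.0144],
    [0.0076,0,0.0157],
    [0.0079,0,0.0162]
  ],
  "rotation": [
    [0,0,0],
    [0,0,0],
    [0,0,0],
    [0,0,0],
    [0,0,0],
    [0,0,0],
    [0,0,0],
    [0,0,0]
  ]
}}

```text
clock: 13.85
tcp_pos: [497.0, -199.7, 101.0]
orientation: [-0.042, 0.957, -0.185, -0.22]
wrist_force: [0.0, -0.6, -3.4]
gripper_width: 58.0
grasp_force: 65.0
```

>>> {"op": "play_rows", "data": {
  "travel": [
    [0.0001,0,0.0003],
    [0.0003,0,0.0006],
    [0.0004,0,0.0009],
    [0.0005,0,0.0011],
    [0.0007,0,0.0014],
    [0.0008,0,0.0017],
    [0.0009,0,0.0018],
    [0.0009,0,0.0018]
  ],
  "rotation": [
    [0,0,0],
    [0,0,0],
    [0,0,0],
    [0,0,0],
    [0,0,0],
    [0,0,0],
    [0,0,0],
    [0,0,0]
  ]
}}

```text
clock: 14.85
tcp_pos: [497.0, -199.7, 99.1]
orientation: [-0.042, 0.957, -0.185, -0.22]
wrist_force: [0.2, -0.0, -3.8]
gripper_width: 57.5
grasp_force: 65.0
```

>>> {"op": "play_rows", "data": {
  "travel": [
    [0.0001,0,0.0003],
    [0.0002,0,0.0005],
    [0.0004,0,0.0008],
    [0.0005,0,0.001],
    [0.0006,0,0.0012],
    [0.0007,0,0.0014],
    [0.0007,0,0.0014],
    [0.0007,0,0.0014]
  ],
  "rotation": [
    [0,0,0],
    [0,0,0],
    [0,0,0],
    [0,0,0],
    [0,0,0],
    [0,0,0],
    [0,0,0],
    [0,0,0]
  ]
}}

```text
clock: 15.85
tcp_pos: [497.0, -199.7, 97.7]
orientation: [-0.042, 0.957, -0.185, -0.22]
wrist_force: [-0.4, 1.0, -1.2]
gripper_width: 57.7
grasp_force: 65.0
```

>>> {"op": "play_rows", "data": {
  "travel": [
    [0.0001,0,0.0003],
    [0.0002,0,0.0005],
    [0.0004,0,0.0008],
    [0.0004,0,0.0009],
    [0.0004,0,0.0009],
    [0.0004,0,0.0009],
    [0.0004,0,0.0009],
    [0.0004,0,0.0009]
  ],
  "rotation": [
    [0,0,0],
    [0,0,0],
    [0,0,0],
    [0,0,0],
    [0,0,0],
    [0,0,0],
    [0,0,0],
    [0,0,0]
  ]
}}

```text
clock: 16.85
tcp_pos: [497.0, -199.7, 97.6]
orientation: [-0.042, 0.957, -0.185, -0.22]
wrist_force: [-2.7, 0.3, 6.2]
gripper_width: 57.9
grasp_force: 65.6
```

Rim is on the plate (vertical force went from −3.5 to +6 N). Relax slightly, then open.

>>> {"op": "play_rows", "data": {
  "travel": [
    [-0.0001,0,-0.0003],
    [-0.0002,0,-0.0006],
    [-0.0002,0,-0.0006],
    [-0.0002,0,-0.0006],
    [-0.0002,0,-0.0006],
    [-0.0002,0,-0.0006],
    [-0.0002,0,-0.0006],
    [-0.0002,0,-0.0006]
  ],
  "rotation": [
    [0,0,0],
    [0,0,0],
    [0,0,0],
    [0,0,0],
    [0,0,0],
    [0,0,0],
    [0,0,0],
    [0,0,0]
  ]
}}

```text
clock: 17.85
tcp_pos: [497.0, -199.7, 97.6]
orientation: [-0.042, 0.957, -0.185, -0.22]
wrist_force: [-1.7, 0.8, 5.7]
gripper_width: 57.9
grasp_force: 65.4
```

>>> {"op": "play_rows", "data": {
  "travel": [
    [0,0,0],
    [0,0,0],
    [0,0,0],
    [0,0,0],
    [0,0,0],
    [0,0,0],
    [0,0,0],
    [0,0,0]
  ],
  "rotation": [
    [0,0,0],
    [0,0,0],
    [0,0,0],
    [0,0,0],
    [0,0,0],
    [0,0,0],
    [0,0,0],
    [0,0,0]
  ],
  "fingers": 1
}}

```text
clock: 18.85
tcp_pos: [497.1, -199.7, 97.2]
orientation: [-0.042, 0.957, -0.185, -0.22]
wrist_force: [-0.2, -0.0, 0.0]
gripper_width: 85.1
grasp_force: 0.0
```

Run:
```python
from h import *
s,p,r=st(); print(p,s['wrist_force'].round(2),s['gripper_width'])
for n in('side','scene','wrist'):
    c=cam(n); Q=cloud(c).reshape(-1,3); k=(Q[:,2]>25)&(Q[:,2]<80)&(np.hypot(*(Q[:,:2]-[505,-202]).T)<40); q=Q[k]
    from scipy.optimize import least_squares
    if k.sum()>30:
        x=least_squares(lambda x:np.hypot(q[:,0]-x[0]-x[2]*(q[:,2]-20),q[:,1]-x[1]-x[3]*(q[:,2]-20))-29,[505,-202,0,0],loss='soft_l1').x; print(n,k.sum(),x[:2].round(1),np.degrees(x[2:]).round(2))
cv2.imwrite('pics/w5.png',c['image'])
print('back .15',r.as_matrix()[:,2])
```

```text
[ 497.0983071  -199.72874688   97.17743717] [-0.2  -0.05  0.01] 85.07322855444134
side 472 [ 506.  -203.4] [0.42 0.83]
scene 235 [ 506.  -205.2] [-0.31  0.23]
wrist 5188 [ 504.4 -202.4] [ 0.6  -0.33]
back .15 [-0.40446283  0.16228847 -0.90004015]
```

View pics/w5.png

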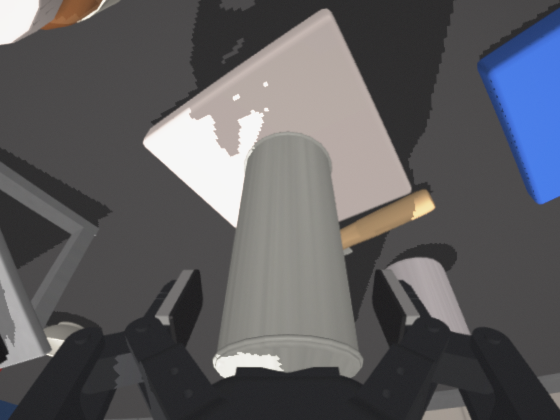

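The beaker stands on the plate at (288,250), fingers clear on both sides; its axis is within 2 mm of the peg and under 1° of tilt. Retreat along the fingers.

>>> {"op": "play_rows", "data": {
  "travel": [
    [0,0,-0.01],
    [0,0,-0.025],
    [0,0,-0.045],
    [0,0,-0.07],
    [0,0,-0.095],
    [0,0,-0.12],
    [0,0,-0.14],
    [0,0,-0.15]
  ],
  "rotation": [
    [0,0,0],
    [0,0,0],
    [0,0,0],
    [0,0,0],
    [0,0,0],
    [0,0,0],
    [0,0,0],
    [0,0,0]
  ]
}}

```text
clock: 20.0
tcp_pos: [558.8, -224.6, 234.1]
orientation: [-0.042, 0.957, -0.185, -0.218]
wrist_force: [-1.1, 0.1, -1.0]
gripper_width: 85.6
grasp_force: 0.0
```

>>> {"op": "play_rows", "data": {
  "travel": [
    [0,0,0],
    [0,0,0],
    [0,0,0],
    [0,0,0],
    [0,0,0],
    [0,0,0],
    [0,0,0],
    [0,0,0]
  ],
  "rotation": [
    [0,0,0],
    [0,0,0],
    [0,0,0],
    [0,0,0],
    [0,0,0],
    [0,0,0],
    [0,0,0],
    [0,0,0]
  ]
}}

```text
clock: 21.0
tcp_pos: [557.8, -224.1, 232.2]
orientation: [-0.042, 0.957, -0.185, -0.22]
wrist_force: [-0.6, 0.1, -0.1]
gripper_width: 85.5
grasp_force: 0.0
```

Run:
```python
from h import *
c=cam('scene'); cv2.imwrite('pics/f.png',c['image'])
```

```text
(no output)
```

View pics/f.png

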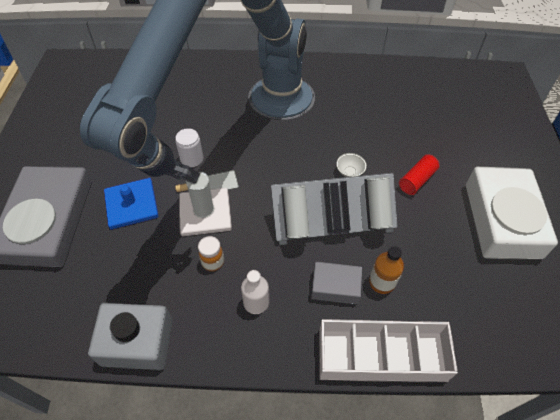

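The beaker stands over the peg at (202,195). The other two lie undisturbed at (296,211) and (381,202), everything else is in place, and the arm is clear.

```bash
python3 -c "
from cell import job
print(job.sign_off())"
```

```text
the job is handed in; nothing more can be done
None
```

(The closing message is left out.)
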